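# Mount a marked sleeve on the gauging spindle

## Task

Set up the sleeve with the raised marking pad for inspection: slide the wide-bore spacer collar down over the upright spindle until it rests fully on the shoulder, then slide the sleeve over the spindle until it rests fully on the spacer, with its marking pad facing squarely at the code reader. Lower both parts gently, never letting them drop down the spindle, and do not disturb the other things on the bench or bump the reader or the indicator column.

Things in the scene. Friction and masses are not known exactly. Their poses are not given: they have to be found in the camera images.
- stand: Fixed gauging stand: grey round base 124 mm across and 20 mm high; on it a steel shoulder 44 mm across, from 20 to 40 mm height; on that the upright steel spindle, 28 mm in diameter, from 40 to 90 mm height, its top 7 mm tapering to 20 mm. Origin: on the spindle axis at bench level; z up.
- seat (a point): Point on the spindle axis at the height of the shoulder's top face (40 mm above the bench), where the spacer's underside must come to rest.
- spindle_top (a point): Centre of the spindle's top end, 90 mm above the bench.
- reader: Fixed code reader: grey box 46 mm wide on a foot 60 x 60 mm, 93 mm high overall, its window facing the spindle. The body's ORIGIN lies on the spindle axis at bench level; its +x axis points horizontally from the spindle to the reader, whose housing occupies x = 87 to 147 mm, y = -30 to 30 mm.
- window (a point): Lens in the reader's window, 85 mm from the spindle axis, 76 mm above the bench.
- column: Fixed indicator column 180 mm high: magnetic foot 50 x 50 x 45 mm, slim post, clamp 30 x 28 mm at 142 to 168 mm height, dial on the far side. ORIGIN on the spindle axis at bench level; +x points level from spindle to column: foot at x = 93 to 143, y = -25 to 25 mm; clamp x = 103 to 133 mm; dial and rod at x = 133 to 238, y = -26 to 26 mm, 145 to 165 mm high.
- column_foot (a point): Centre of the underside of the column's magnetic foot.
- mat: Fixed black rubber mat, 250 x 280 x 4 mm, on which the loose parts stand. Origin: centre of its underside.
- spacer: Wide-bore spacer collar: plain steel ring, outer diameter 48 mm, bore 30 mm, 20 mm high, about 0.17 kg, standing flat on the mat. Origin: centre of its underside; z along its bore, up.
- sleeve: Marked sleeve: steel tube, outer diameter 50 mm, bore 30 mm, 44 mm high, about 0.42 kg, standing upright on the mat, with a raised marking pad 16 mm wide that stands 4 mm proud of its side at heights 14 to 44 mm. Origin: centre of its underside; z along the bore, up; +x points from the axis to the marking pad.
- mark (a point): Centre of the marking pad's face, 29 mm from the sleeve's axis and 29 mm above its underside.
- narrow_collar: Bystander: steel ring of outer diameter 48 mm and height 20 mm like the spacer, but with a narrow bore of 20 mm that does not fit the spindle. Origin: centre of its underside.
- plain_sleeve: Bystander: steel tube like the sleeve (50 mm outside, 30 mm bore, 44 mm high) but without a marking pad. Origin: centre of its underside.
- oil_bottle: Bystander: small closed oil bottle, 32 mm in diameter, 115 mm high, standing amid the parts. Origin: centre of its underside.
- gauge_block: Bystander: steel block 30 (x) x 12 (y) x 20 mm high on the mat. Origin: centre of its underside.
- dial_gauge: Bystander: loose dial gauge lying face up, 44 mm in diameter, 21 mm high, with a stem of 8 mm diameter reaching 42 mm from its centre along +y. Origin: centre of its underside.
- driver: Bystander: screwdriver 150 mm long lying on the bench beside the stand, its length along its x axis; up to 30 mm thick.
- weight: Bystander: small steel weight with a knob, 36 mm in diameter, 45 mm high. Origin: centre of its underside.
Things that resemble listed ones, but are neither listed nor needed, are in the scene too. Leave any green look-alike of the sleeve alone.

How it is judged:
By the outcome, as a careful person would: the job done as asked, in the order asked, and still so for the second after the job is handed in, with the robot touching nothing.
It also fails if it takes over 69 s, if anything falls off the work surface, if the arm or the gripper's body presses on something with over 40 N, if the wrist force passes 120 N, or if a joint passes its speed limit or range.

## Robot

A 6-joint arm with a two-finger parallel gripper is mounted at the origin on the work surface. World frame = base frame: x ahead of the robot, y to its left, z up, the work surface at z = 0. Lengths are in m, angles in rad, forces in N, time in s.
With the tool pointing down it reaches from about 0.25 to 0.85 m from the base axis. Payload 12.5 kg.
Tool frame: the origin (TCP) lies on the centre line of the jaws, within the pads' length; the fingertips stand 25 mm ahead of it and the grasp point (between the pads) lies 6 mm ahead of it (manip.nose_length is the distance from the TCP to the fingertips, in m); z points along the fingers, y is the line along which they close (so a half turn about z gives the same grasp; the last joint's range is limited). The gripper opens to 93 mm and grips with 3 to 60 N. Pads are 15 mm wide; open, the fingers measure 128 mm over their backs; the gripper's body (75 mm by 188 mm) begins 65 mm behind the grasp point.
Start: joints at [1.2, 0.351, 1.652, -0, 1.139, -0.085], TCP at [0.155, 0.528, 0.244] pointing down, gripper open.
Joint ranges: [-2.75, 2.75], [-0.79, 2.1], [0.01, 2.65], [-1.57, 4.71], [0.07, 3.14], [-2.87, 2.87]. Speed limits (rad/s): [2.22, 2.22, 2.79, 3.14, 3.14, 3.14].

## Interface

Orientations are given as a rotation vector (axis times angle).
In Python, from bench import manip, imaging gives the robot as it stands. The module is installed in compiled form; this text tells all that it offers.
- The arm moves only by the shell command python3 -m crank 'ROWS' [FORCE]. ROWS is JSON, one flat list of numbers, 5 for each row, row after row: the gripper's target within -1 to 1 (shut at 1, half-way at 0, fully open at -1), then the shift along the tool's x, y, z in units of 40 mm (1.0 is 40 mm), then the turn about the tool's z in units of 6 degrees (1.0 is 6 degrees). In form: [grip, tx, ty, tz, turn, grip, tx, ty, tz, turn, ...]. A call has 1 to 8 rows; each row shifts and turns the commanded pose from where the row before left it, along the tool's axes as they then stand; what a row does not reach is not made up. A row lasts 1/10 s, in which the tool goes at most 50 mm and 8.59 degrees, less where a joint would pass 70% of its speed; a pose out of reach is approached as far as the arm can. A call is refused whole if a number of a shift passes 1 or a number of a turn 1, either way. A call with a gripper value outside its range is refused whole. The fingers move at their own pace and stop on an object; FORCE is the grip in N (left out, the last holds). Time passes only in rows, so rows that do not move let the fingers close. It gives the time, the measured TCP pose, the force, the opening and the grip force at its end, in the units of the state.
- manip.state(): the state, without advancing time (a new reading comes with each control period).
- imaging.get_image(name): name is "side" or "top"; returns the picture (400x640x3 uint8, red, green, blue); there is no depth.
- imaging.calibration(name): a dict with "mtx" (3x3 intrinsics, pixels), "k1" (the pictures are not rectified: a ray, as slopes to the right and down, at radius r is drawn at 1 + k1 r^2 times it, then the intrinsics apply), "camera_from_world" (4x4, takes a point from world to camera coordinates). Camera axes: x right, y up, looking along -z (the intrinsics and any distortion apply to the point x, -y, -z); pixel columns grow to the right and rows downward; lengths in m; the calibration is good to about 2 mm. A picture is of the moment at which its call begins. calibration takes no time and is no camera call.
- manip.finish_job(): hands the job in; it is judged then, once.
The state is a dict: "t": time; "q": joint angles; "joint_vel": joint speeds; "joint_torque": joint torques, N m; "tool_pos": TCP position; "tcp_rot": TCP orientation; "ft_force": force on the tool from outside, world axes, zero at the start; "wrist_torque": the same for the moment, N m; "width": finger opening in m; "gripper_force": force on a finger pad.
Only numpy, scipy, OpenCV 4.12 (cv2) and the standard library are available. Lean on these libraries where they do the work, as an engineer would, in place of code of your own. Each camera call takes 0.05 s, during which the arm holds its last target. There are 200 camera calls.

## Working session

There is one attempt and no reset: what is moved stays moved. The work goes in short steps, Python scripts to look and compute and a shell command to move; the robot and the scene stay as the last step left them, time stands still between calls to the robot, and variables do not carry over. Pictures are saved under pics/ and viewed, at most 10 in all, crops included, and the job is handed in when it is done.

```bash
mkdir -p pics; cat > h.py <<'E'
import numpy as np, cv2
from bench import manip, imaging
def snap(n,f):
    im=imaging.get_image(n); cv2.imwrite('pics/'+f,im[:,:,::-1]); return im
def ray(n,u,v):
    c=imaging.calibration(n);K=np.array(c['mtx']);T=np.array(c['camera_from_world'])
    d=np.array([(u-K[0,2])/K[0,0],(v-K[1,2])/K[1,1]]);s=d.copy()
    for _ in range(20): s=d/(1+c['k1']*(s@s))
    R=T[:3,:3]; return -R.T@T[:3,3], R.T@np.array([s[0],-s[1],-1])
def at(n,u,v,z):
    o,d=ray(n,u,v); return o+d*(z-o[2])/d[2]
def pix(n,p):
    c=imaging.calibration(n);K=np.array(c['mtx']);T=np.array(c['camera_from_world'])
    q=T[:3,:3]@np.array(p)+T[:3,3]; s=np.array([q[0],-q[1]])/-q[2]; s=s*(1+c['k1']*(s@s))
    return K[:2,:2]@s+K[:2,2]
E
python3 - <<'E'
from h import *
for n in('top','side'):
    snap(n,n+'0.png'); c=imaging.calibration(n); T=np.array(c['camera_from_world']);print(n,c['mtx'],c['k1'],-T[:3,:3].T@T[:3,3],-T[2,:3])
print(manip.state())
E
```

```text
top [[501.98560329   0.         326.16777915]
 [  0.         501.98560329 209.42020087]
 [  0.           0.           1.        ]] 0.018017260073925113 [ 0.48863158 -0.02966109  1.07012498] [ 0.05117728 -0.00216055 -0.99868725]
side [[411.95098293   0.         312.8822354 ]
 [  0.         411.95098293 192.39094605]
 [  0.           0.           1.        ]] -0.024881217289892697 [ 0.11285226 -0.48976437  0.46037711] [ 0.58739049  0.61337781 -0.5279584 ]
{'t': 0.1, 'q': array([ 1.20041149e+00,  3.51147902e-01,  1.65231665e+00, -2.12077849e-06,
        1.13910907e+00, -8.46055101e-02]), 'joint_vel': array([ 0.00133284, -0.00362558, -0.00209536, -0.00235443,  0.00106513,
        0.00012767]), 'joint_torque': array([ 8.29650817e-04, -4.98030424e+01, -2.85703719e+01,  6.99958834e-02,
        2.39208445e-02, -1.05670463e-05]), 'tool_pos': array([0.15492986, 0.52745   , 0.24319064]), 'tcp_rot': array([-4.47342427e-01, -3.10935823e+00,  1.50178492e-03]), 'ft_force': array([-0.0333804 , -0.65173661, -0.02539633]), 'wrist_torque': array([ 0.04278339,  0.01356058, -0.00910854]), 'gripper_force': 0.0, 'width': 0.09288747045145315}
```

View pics/top0.png

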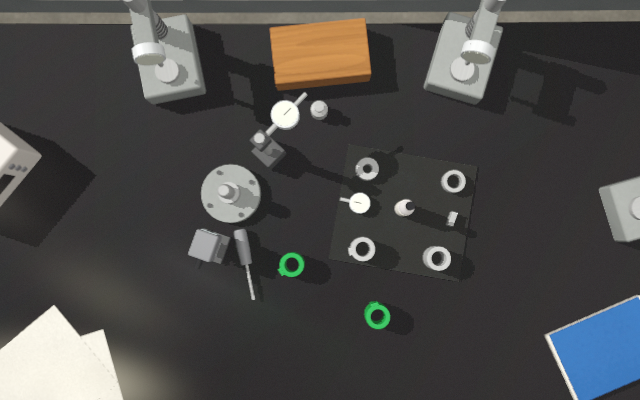

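View pics/side0.png

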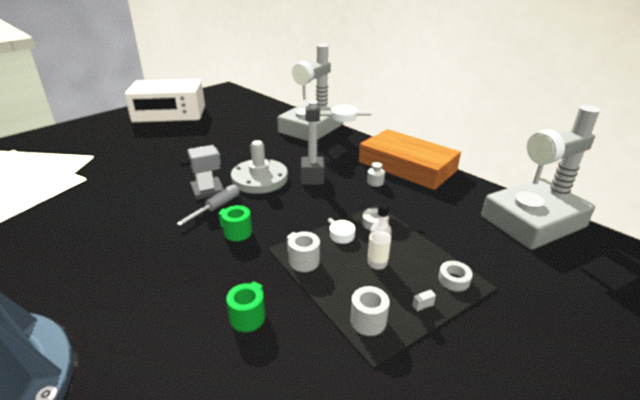

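The top view shows four loose ring parts on the mat. The sleeve candidates are (362,249), which has a pad on its left, and (437,258), which is plain. The collars are (367,169) and (453,181). The stand is at about (230,193), the reader at (209,246) and the column at (267,150). I'll enlarge the mat to confirm which part is which.

```bash
python3 - <<'E'
from h import *
im=cv2.imread('pics/top0.png'); s=cv2.imread('pics/side0.png')
a=cv2.resize(im[145:285,185:345],None,fx=2.5,fy=2.5,interpolation=2) 
b=cv2.resize(im[145:285,330:490],None,fx=2.5,fy=2.5,interpolation=2)
c=cv2.resize(s[200:320,270:480],(400,230)); d=cv2.resize(s[120:240,170:380],(400,230))
cv2.imwrite('pics/crop.png',np.vstack([np.hstack([a,b]),np.hstack([d,c])]))
for n,u,v,z in [('367',367,169,.024),('453',453,181,.024),('sleeve',362,249,.048),('plain',437,258,.048),('spTop',228,191,.09),('base',230,193,.02),('reader',209,246,.09),('colfoot',267,150,.045),('bottle',407,206,.115),('mat',404,212,.004)]: print(n,at('top',u,v,z))
E
```

```text
367 [ 0.6267225  -0.11779766  0.024     ]
453 [ 0.60077197 -0.29739364  0.024     ]
sleeve [ 0.46026895 -0.10432392  0.048     ]
plain [ 0.44155265 -0.25621428  0.048     ]
spTop [0.57565569 0.16015505 0.09      ]
base [0.57765149 0.16950193 0.02      ]
reader [0.46846636 0.19635748 0.09      ]
colfoot [0.66392805 0.08929232 0.045     ]
bottle [ 0.543533   -0.18578323  0.115     ]
mat [ 0.53716173 -0.19739976  0.004     ]
```

View pics/crop.png

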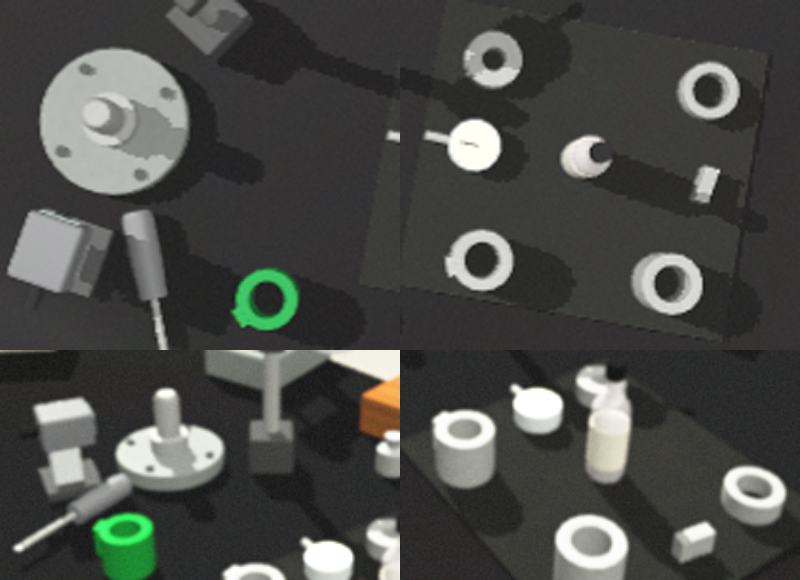

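The top crop settles it. At 2.5x the spacer is at source pixel (453,181): low ring with a wide bore. (367,169) has the narrow bore. The sleeve is at (362,249): grey, tall, with the pad at its lower left. The two green ones are decoys and (437,258) is plain. Next I'll fit the circles precisely.

```bash
cat >> h.py <<'E'
from scipy.optimize import minimize, differential_evolution as DE
TH=np.linspace(0,2*np.pi,120,endpoint=False)
def pixs(n,P):
    c=imaging.calibration(n);K=np.array(c['mtx']);T=np.array(c['camera_from_world'])
    q=P@T[:3,:3].T+T[:3,3]; s=np.c_[q[:,0],-q[:,1]]/-q[:,2:]; s=s*(1+c['k1']*(s**2).sum(1,keepdims=True))
    return (s@K[:2,:2].T+K[:2,2]).astype(np.float32)
def samp(g,n,P):
    p=pixs(n,P); return cv2.remap(g,p[:,:1].copy(),p[:,1:].copy(),1)[:,0]
def circ(x,y,z,r): return np.c_[x+r*np.cos(TH),y+r*np.sin(TH),0*TH+z]
def ringfit(g,n,x,y,z,rims,w=.01,d=.002):
    # rims: (r, sign, dz); sign +1 bright inside
    f=lambda p:-sum(np.clip(s*(samp(g,n,circ(p[0],p[1],z+dz,r-d))-samp(g,n,circ(p[0],p[1],z+dz,r+d))),-40,80).mean() for r,s,dz in rims)
    r=DE(f,[(x-w,x+w),(y-w,y+w)],seed=1,tol=1e-6); return r.x,r.fun
def gray(f): return cv2.GaussianBlur(cv2.imread('pics/'+f,0),(3,3),0).astype(np.float32)
E
python3 - <<'E'
from h import *
for n in('top','side'):
    g=gray(n+'0.png'); S={}
    for k,x,y,z,r in [('spacer',.601,-.297,.024,[(.024,1,0),(.015,-1,0)]),('sleeve',.460,-.104,.048,[(.025,1,0),(.015,-1,0)]),('base',.577,.167,.02,[(.062,1,0)]),('spindletop',.5765,.165,.09,[(.01,1,0)])]:
        S[k]=ringfit(g,n,x,y,z,r,.015); print(n,k,S[k])
    x,y=S['sleeve'][0]
    A=np.radians(np.arange(0,360,.5))
    v=np.array([samp(g,n,np.array([[x+rr*np.cos(a)-t*np.sin(a),y+rr*np.sin(a)+t*np.cos(a),.048] for rr in(.0265,.028) for t in(-.012,-.010,-.007,-.004,0,.004,.007,.010,.012)])) for a in A])
    w=np.tile([-1,-1,.8,.8,.8,.8,.8,-1,-1],2); sc=v@w; print('pad',np.degrees(A[np.argsort(-sc)[:5]]))
im=[cv2.imread('pics/top0.png')[220:280,180:250],cv2.imread('pics/side0.png')[135:205,180:250]]
cv2.imwrite('pics/rd.png',np.hstack([cv2.resize(i,(400,380),interpolation=2) for i in im]))
E
```

```text
Traceback (most recent call last):
  File "h.py", line 28, in ringfit
    r=DE(f,[(x-w,x+w),(y-w,y+w)],seed=1,tol=1e-6); return r.x,r.fun
  File "h.py", line 27, in <lambda>
    f=lambda p:-sum(np.clip(s*(samp(g,n,circ(p[0],p[1],z+dz,r-d))-samp(g,n,circ(p[0],p[1],z+dz,r+d))),-40,80).mean() for r,s,dz in rims)
                ~~~^^^^^^^^^^^^^^^^^^^^^^^^^^^^^^^^^^^^^^^^^^^^^^^^^^^^^^^^^^^^^^^^^^^^^^^^^^^^^^^^^^^^^^^^^^^^^^^^^^^^^^^^^^^^^^^^^^^^^
  File "h.py", line 27, in <genexpr>
    f=lambda p:-sum(np.clip(s*(samp(g,n,circ(p[0],p[1],z+dz,r-d))-samp(g,n,circ(p[0],p[1],z+dz,r+d))),-40,80).mean() for r,s,dz in rims)
                                                                  ~~~~^^^^^^^^^^^^^^^^^^^^^^^^^^^^^^
  File "h.py", line 23, in samp
    p=pixs(n,P); return cv2.remap(g,p[:,:1].copy(),p[:,1:].copy(),1)[:,0]
  File "h.py", line 19, in pixs
    c=imaging.calibration(n);K=np.array(c['mtx']);T=np.array(c['camera_from_world'])
ValueError: time passes only in moves, steps and waits
```

Calibration calls are limited in number, so I'll cache them.

```bash
python3 - <<'E'
from bench import imaging
import pickle
pickle.dump({n:imaging.calibration(n) for n in('top','side')},open('cal.pkl','wb'))
E
sed -i 's/imaging.calibration(n)/CAL[n]/; s/^from bench.*/&\nimport pickle,os\nCAL=pickle.load(open("cal.pkl","rb"))/' h.py
cat > m.py <<'E'
from h import *
for n in('top','side'):
    g=gray(n+'0.png'); S={}
    for k,x,y,z,r in [('spacer',.601,-.297,.024,[(.024,1,0),(.015,-1,0)]),('sleeve',.460,-.104,.048,[(.025,1,0),(.015,-1,0)]),('base',.577,.167,.02,[(.062,1,0)]),('spindletop',.5765,.165,.09,[(.01,1,0)])]:
        S[k]=ringfit(g,n,x,y,z,r,.015); print(n,k,S[k])
    x,y=S['sleeve'][0]
    A=np.radians(np.arange(0,360,.5))
    v=np.array([samp(g,n,np.array([[x+rr*np.cos(a)-t*np.sin(a),y+rr*np.sin(a)+t*np.cos(a),.048] for rr in(.0265,.028) for t in(-.012,-.010,-.007,-.004,0,.004,.007,.010,.012)])) for a in A])
    w=np.tile([-1,-1,.8,.8,.8,.8,.8,-1,-1],2); sc=v@w; print('pad',np.degrees(A[np.argsort(-sc)[:5]]))
im=[cv2.imread('pics/top0.png')[220:280,180:250],cv2.imread('pics/side0.png')[135:205,180:250]]
cv2.imwrite('pics/rd.png',np.hstack([cv2.resize(im[0],(400,343),interpolation=2),cv2.resize(im[1],(343,343),interpolation=2)]))
E
python3 m.py
```

```text
top spacer (array([ 0.60134634, -0.2972631 ]), np.float64(-153.39073181152344))
top sleeve (array([ 0.46043415, -0.10370537]), np.float64(-156.31936645507812))
top base (array([0.57744799, 0.16869259]), np.float64(-78.3765640258789))
top spindletop (array([0.57766828, 0.16944497]), np.float64(-39.25187301635742))
pad [ 99.5  99.   98.5 100.  100.5]
side spacer (array([ 0.59978367, -0.30034841]), np.float64(-148.36602783203125))
side sleeve (array([ 0.45997149, -0.10617742]), np.float64(-127.06779479980469))
side base (array([0.57679577, 0.16760039]), np.float64(-54.29694747924805))
side spindletop (array([0.57911763, 0.17067438]), np.float64(-58.542179107666016))
pad [98.5 99.  98.  97.5 99.5]
```

View pics/rd.png

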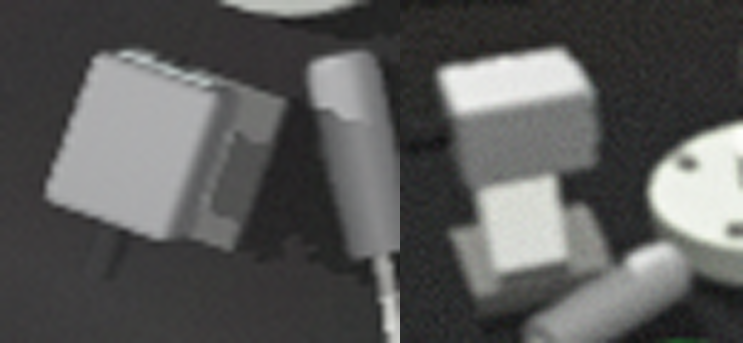

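The crop shows the reader's top-face corners at (100,55), (218,90), (162,240) and (45,195), with the foot's right edge running from (285,100) to (235,250). I'll get the reader's yaw from these.

```bash
python3 - <<'E'
from h import *
P=[at('top',u/5.714+179.6,v/5.714+219.6,.093)[:2] for u,v in[(100,55),(218,90),(162,240),(45,195)]]
P=np.array(P);ang=lambda d:np.degrees(np.arctan2(d[1],d[0]))
print(P,[np.linalg.norm(P[i]-P[i-1]) for i in range(4)])
print('side edges',ang(P[3]-P[0]),ang(P[2]-P[1]),'front normal',ang(P[0]-P[1])+90,'back',ang(P[3]-P[2])+90,'center dir',ang(P.mean(0)-[.5775,.169]))
F=[at('top',u/5.714+179.6,v/5.714+219.6,.006)[:2] for u,v in[(285,100),(235,250)]]
print('foot edge',ang(F[1]-F[0]),np.linalg.norm(F[1]-F[0]))
# refine: model fit of top face rectangle front/side edges with axis constraint
g=gray('top0.png');t=np.linspace(-.9,.9,40)
def sc(p):
    a,dx,dy,x0,x1=p;a=np.radians(a);c,s=np.cos(a),np.sin(a);tot=0
    def W(x,y,z=.093): return np.c_[.5775+dx+c*x-s*y,.169+dy+s*x+c*y,0*x+z]
    xm=(x0+x1)/2;xh=(x1-x0)/2;e=.0015
    X=xm+xh*t;Y=.023*t;o=np.ones(40)
    for A,B in((W(X,o*(.023-e)),W(X,o*(.023+e))),(W(X,-o*(.023-e)),W(X,-o*(.023+e))),(W(o*(x1-e),Y),W(o*(x1+e),Y)),(W(o*(x0+e),Y),W(o*(x0-e),Y))):
        tot+=np.clip(np.abs(samp(g,'top',A)-samp(g,'top',B)),0,60).mean()
    return -tot
r=DE(sc,[(150,180),(-.004,.004),(-.004,.004),(.08,.095),(.12,.15)],seed=0,tol=1e-5,maxiter=150);print(r.x,r.fun)
s=manip.state();print(s['tool_pos'])
E
```

```text
[[0.50112229 0.21899297]
 [0.48907498 0.17889296]
 [0.43841672 0.19742316]
 [0.45379243 0.23710539]] [np.float64(0.05067716873556407), np.float64(0.04187061633549927), np.float64(0.0539409674034974), np.float64(0.04255692085877764)]
side edges 159.0589186871479 159.90807502127294 front normal 163.27807322921058 back 158.82009702810052 center dir 159.90739207257414
foot edge 161.88533827529596 0.05804763115894653
[1.60653431e+02 1.42574617e-03 1.26918578e-03 8.42910970e-02
 1.41235605e-01] -197.32534790039062
[0.15492986 0.52745    0.24319064]
```

```bash
python3 -m crank '[-1,-0.8,-0.8,0,0,-1,-0.8,-0.8,0,0,-1,-0.8,-0.8,0,0,-1,-0.8,-0.8,0,0,-1,-0.8,-0.8,0,0,-1,-0.8,-0.8,0,0,-1,-0.8,-0.8,0,0,-1,-0.8,-0.8,0,0]' 20
python3 -m crank '[-1,-0.8,-0.8,0,0,-1,-0.8,-0.8,0,0,-1,-0.8,-0.8,0,0,-1,-0.8,-0.8,0,0,-1,-0.8,-0.8,0,0,-1,-0.8,-0.8,0,0,-1,-0.8,-0.8,0,0,-1,-0.8,-0.8,0,0]'
cat > go.py <<'E'
# remaining shift to a TCP target, in tool axes/units
import sys
from h import *
from scipy.spatial.transform import Rotation as Ro
s=manip.state();R=Ro.from_rotvec(s['tcp_rot']).as_matrix()
t=np.array(eval(sys.argv[1]),float)
yaw=np.degrees(np.arctan2(R[1,1],R[0,1]))
print('units',np.round(R.T@(t-s['tool_pos'])/.04,3),'pos',s['tool_pos'].round(4),'yaxis yaw',yaw.round(2),'tilt',R[2].round(4),'w',round(s['width'],4),'F',s['ft_force'].round(1),'t',s['t'], 'q',s['q'].round(2))
E
python3 go.py '(.6006,-.2985,.2)'
```

```text
t: 0.9
tool_pos: [0.3288, 0.2082, 0.2436]
tcp_rot: [0.447, 3.11, 0.0]
ft_force: [0.4, -0.4, 0.1]
width: 0.0929
gripper_force: 0.0
t: 1.7
tool_pos: [0.5024, -0.1098, 0.2434]
tcp_rot: [-0.448, -3.109, -0.0]
ft_force: [1.3, 1.1, 1.3]
width: 0.0929
gripper_force: 0.0
units [-3.688 -3.832  1.084] pos [ 0.5024 -0.1098  0.2434] yaxis yaw 73.6 tilt [ 4.e-04  1.e-04 -1.e+00] w 0.0929 F [1.3 1.1 1.3] t 1.7 q [-0.31  0.29  1.74  0.    1.11 -1.59]
```

```bash
python3 -m crank '[-1,-0.75,-0.75,0,0,-1,-0.75,-0.75,0,0,-1,-0.75,-0.75,0,0,-1,-0.75,-0.75,0,0,-1,-0.5,-0.6,0,0,-1,-0.2,-0.23,0.5,0,-1,0,0,0.6,0,-1,0,0,0,0]' >/dev/null
python3 go.py '(.6006,-.2985,.033)'; python3 - <<'E'
from h import *
cv2.imwrite('pics/hov.png',np.hstack([snap('side','s1.png')[180:380,300:560],snap('top','t1.png')[100:300,360:560]])[:,:,::-1].repeat(1,0))
E
```

```text
units [-0.074 -0.054  4.07 ] pos [ 0.5993 -0.2961  0.1958] yaxis yaw 73.59 tilt [ 0.0062  0.0016 -1.    ] w 0.0931 F [-0.5 -0.3  0. ] t 2.5 q [-0.53  0.62  1.36  0.    1.18 -1.81]
```

View pics/hov.png

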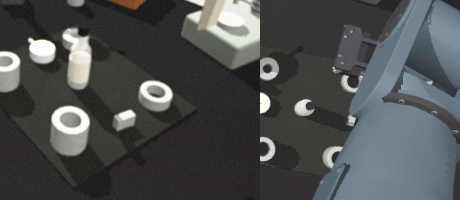

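The hover picture shows the gripper above the spacer at about crop (350,82), clear of the bottle. Next is the descent.

```bash
python3 -m crank '[-1,-0.07,-0.05,0.6,0,-1,0,0,0.8,0,-1,0,0,0.8,0,-1,0,0,0.8,0,-1,0,0,0.6,0,-1,0,0,0.3,0,-1,0,0,0.1,0,-1,0,0,0.07,0]' >/dev/null
python3 go.py '(.6006,-.2985,.033)'
```

```text
units [0.08  0.005 0.129] pos [ 0.6036 -0.2996  0.0382] yaxis yaw 73.64 tilt [-1.9e-03 -5.0e-04 -1.0e+00] w 0.0928 F [0.3 0.1 0.6] t 3.4 q [-0.53  0.81  1.43 -0.    0.9  -1.81]
```

```bash
python3 -m crank '[-1,0.05,0,0.05,0,-1,0,0,0,0,-1,0,0,0,0]' >/dev/null
python3 go.py '(.6006,-.2985,.033)'
python3 -m crank '[0,0,0,0,0,0.3,0,0,0,0,1,0,0,0,0,1,0,0,0,0,1,0,0,0,0,1,0,0,0,0,1,0,0,0,0,1,0,0,0,0]' 25
python3 go.py '(.6006,-.2985,.033)'
```

```text
units [0.017 0.006 0.066] pos [ 0.6012 -0.2989  0.0356] yaxis yaw 73.62 tilt [-1.e-03 -3.e-04 -1.e+00] w 0.0928 F [ 0.4  0.  -0.1] t 3.7 q [-0.53  0.81  1.44 -0.    0.89 -1.82]
t: 4.5
tool_pos: [0.6009, -0.2987, 0.0348]
tcp_rot: [-0.447, -3.11, -0.0]
ft_force: [-0.4, -0.3, 0.3]
width: 0.0466
gripper_force: 25.0
units [0.009 0.004 0.046] pos [ 0.6009 -0.2987  0.0348] yaxis yaw 73.62 tilt [ 0.  0. -1.] w 0.0466 F [-0.4 -0.3  0.3] t 4.5 q [-0.53  0.81  1.44  0.    0.89 -1.82]
```

```bash
python3 -m crank '[1,0,0,-0.15,0,1,0,0,-0.4,0,1,0,0,-0.8,0,1,0,0,-1,0,1,0,0,-1,0,1,0,0,-1,0,1,0,0,-0.6,0,1,0,0,0,0]' 
python3 go.py '(.5775,.169,.23)';python3 - <<'E'
from h import *
snap('side','s2.png')
E
```

```text
t: 5.3
tool_pos: [0.6021, -0.2994, 0.2383]
tcp_rot: [0.446, 3.103, -0.005]
ft_force: [-0.7, -0.5, -0.5]
width: 0.0464
gripper_force: 25.0
units [ 3.892 11.062  0.157] pos [ 0.6021 -0.2994  0.2383] yaxis yaw 73.63 tilt [-0.0074 -0.0019 -1.    ] w 0.0464 F [-0.7 -0.5 -0.5] t 5.3 q [-0.53  0.58  1.31 -0.    1.24 -1.82]
```

View pics/s2.png

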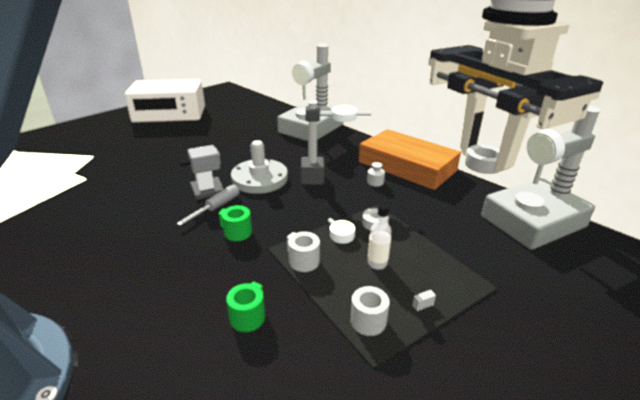

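The spacer is held level in the jaws at about (485,158). Next I'll traverse to above the spindle.

```bash
python3 -m crank '[1,0.2,0.5,0,0,1,0.35,1,0,0,1,0.35,1,0,0,1,0.35,1,0,0,1,0.35,1,0,0,1,0.35,1,0,0,1,0.35,1,0,0,1,0.35,1,0,0]' >/dev/null
python3 -m crank '[1,0.35,1,0,0,1,0.35,1,0,0,1,0.35,0.9,0,0,1,0.15,0.5,0,0,1,0,0.1,0,0,1,0,0,0,0]' >/dev/null
python3 go.py '(.5775,.169,.23)'
```

```text
units [-0.002  0.057  0.043] pos [0.5768 0.1668 0.2317] yaxis yaw 73.68 tilt [ 0.0015 -0.001  -1.    ] w 0.0463 F [ 0.6 -0.5 -0.8] t 6.75 q [ 0.2   0.45  1.53 -0.    1.16 -1.08]
```

```bash
python3 -m crank '[1,0,0.05,0.4,0,1,0,0,0.7,0,1,0,0,0.7,0,1,0,0,0.4,0,1,0,0,0.2,0,1,0,0,0,0,1,0,0,0,0]' >/dev/null
python3 go.py '(.5775,.169,.131)'; python3 - <<'E'
from h import *
a=snap('side','s3.png');snap('top','t3.png')
s=manip.state();z=s['tool_pos'][2]-.0308;print(z)
g=gray('s3.png')
for rims in([(.024,1,0)],[(.024,1,0),(.015,1,0)]):
  print('bottom rim',ringfit(g,'side',.5775,.169,z,rims,.008), 'top',ringfit(g,'side',.5775,.169,z+.02,[(.024,1,0),(.015,-1,0)],.008))
p=pix('side',(.5775,.169,z)).astype(int);print(p)
cv2.imwrite('pics/c3.png',cv2.resize(a[p[1]-50:p[1]+70,p[0]-70:p[0]+70,::-1],None,fx=4,fy=4,interpolation=2))
E
```

```text
units [0.023 0.012 0.163] pos [0.5782 0.1683 0.1375] yaxis yaw 73.59 tilt [-8.e-04  4.e-04 -1.e+00] w 0.0466 F [-0.5  0.6 -1.2] t 7.45 q [ 0.21  0.57  1.6  -0.    0.97 -1.08]
0.1070973868360274
bottom rim (array([0.58088304, 0.17058983]), np.float64(-25.219694137573242)) top (array([0.57639954, 0.16312897]), np.float64(-52.131126403808594))
bottom rim (array([0.5808169, 0.1697313]), np.float64(-28.086750030517578)) top (array([0.57639954, 0.16312897]), np.float64(-52.131126403808594))
[255 134]
```

View pics/c3.png

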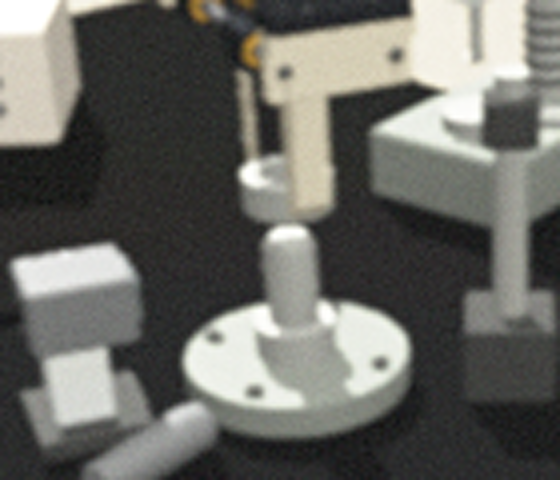

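The crop shows the ring spanning x 240–334 above the spindle, which spans 263–318. I'll check both against the projected axis.

```bash
python3 - <<'E'
from h import *
g=gray('s3.png')
p0=pix('side',(.5775,.169,.1071)).astype(int)
for z in(.02,.065,.117): 
    p=pix('side',(.5775,.169,z));print(z,((p-p0+[70,50])*4).round(1),p)
# px per m along camera-right, and silhouette edges along rows
print((pix('side',(.5875,.169,.117))-pix('side',(.5775,.169,.117))),(pix('side',(.5775,.179,.117))-pix('side',(.5775,.169,.117))))
for r in(116,124,128,133,136,178,183,188,193): 
    row=np.abs(np.diff(cv2.imread('pics/s3.png',0)[r-0,225:300].astype(int)));e=np.where(row>35)[0]+225.5;print(r,e)
E
```

```text
0.02 [294.5 347.8] [258.62191052 170.95980174]
0.065 [289.  274.5] [257.24695977 152.62698244]
0.117 [282.3 184.8] [255.57179114 130.19613148]
[ 3.83366516 -1.30500944] [-2.87424709 -1.38213382]
116 [244.5 245.5 248.5 254.5 266.5 267.5 277.5 278.5 295.5]
124 [245.5 246.5 266.5 267.5]
128 [243.5 244.5 245.5 267.5 268.5]
133 [267.5 268.5]
136 []
178 [230.5 231.5 232.5 286.5]
183 []
188 [225.5 226.5]
193 [238.5]
```

```bash
python3 -m crank '[1,0.04,0.01,0.1,0,1,0,0,0.2,0,1,0,0,0.15,0,1,0,0,0.1,0,1,0,0,0,0]'; python3 go.py '(.5775,.169,.0708)'
python3 -m crank '[1,0,0,0.1,0,1,0,0,0.1,0,1,0,0,0,0]'; python3 go.py '(.5775,.169,.0708)'
```

```text
t: 8.05
tool_pos: [0.5764, 0.1696, 0.1142]
tcp_rot: [-0.447, -3.109, 0.0]
ft_force: [0.7, 0.2, -1.3]
width: 0.0466
gripper_force: 25.0
units [-0.032 -0.007  1.086] pos [0.5764 0.1696 0.1142] yaxis yaw 73.63 tilt [ 3.e-04 -1.e-04 -1.e+00] w 0.0466 F [ 0.7  0.2 -1.3] t 8.05 q [ 0.21  0.6   1.62  0.    0.93 -1.08]
t: 8.35
tool_pos: [0.5767, 0.1698, 0.1065]
tcp_rot: [0.447, 3.109, 0.001]
ft_force: [4.7, 2.6, -4.7]
width: 0.0466
gripper_force: 25.0
units [-0.024 -0.013  0.893] pos [0.5767 0.1698 0.1065] yaxis yaw 73.62 tilt [-8.e-04  7.e-04 -1.e+00] w 0.0466 F [ 4.7  2.6 -4.7] t 8.35 q [ 0.21  0.61  1.62  0.    0.91 -1.08]
```

```bash
python3 -m crank '[1,0,0,0,0,1,0,0,0,0]'; python3 -m crank '[1,-0.02,0.02,0,0,1,0,0,0,0,1,0,0,0,0]';python3 -m crank '[1,0,0,0.06,0,1,0,0,0.06,0,1,0,0,0,0,1,0,0,0,0]'; python3 go.py '(.5775,.169,.0708)'
```

```text
t: 8.55
tool_pos: [0.5767, 0.1697, 0.1068]
tcp_rot: [0.447, 3.109, 0.001]
ft_force: [5.8, 3.3, -5.1]
width: 0.0466
gripper_force: 25.0
t: 8.85
tool_pos: [0.577, 0.17, 0.1067]
tcp_rot: [-0.447, -3.109, 0.001]
ft_force: [0.5, 0.2, -1.0]
width: 0.0466
gripper_force: 25.0
t: 9.25
tool_pos: [0.5773, 0.1701, 0.1019]
tcp_rot: [-0.447, -3.109, 0.0]
ft_force: [-0.7, 0.1, -1.5]
width: 0.0462
gripper_force: 25.0
units [-0.014 -0.024  0.777] pos [0.5773 0.1701 0.1019] yaxis yaw 73.62 tilt [ 3.e-04 -2.e-04 -1.e+00] w 0.0462 F [-0.7  0.1 -1.5] t 9.25 q [ 0.21  0.61  1.62 -0.    0.91 -1.08]
```

The forces are clear now: the ring is centred on the full diameter. I'll keep lowering.

```bash
python3 -m crank '[1,0,0,0.1,0,1,0,0,0.1,0,1,0,0,0.1,0,1,0,0,0.1,0,1,0,0,0,0]'; python3 -m crank '[1,0,0,0.1,0,1,0,0,0.1,0,1,0,0,0.05,0,1,0,0,0,0,1,0,0,0,0]'; python3 go.py '(.5775,.169,.0708)'
```

```text
t: 9.75
tool_pos: [0.577, 0.17, 0.0853]
tcp_rot: [-0.447, -3.109, 0.001]
ft_force: [-0.2, 0.9, -0.9]
width: 0.0466
gripper_force: 25.0
t: 10.25
tool_pos: [0.5774, 0.1701, 0.0761]
tcp_rot: [0.447, 3.11, 0.0]
ft_force: [0.8, -0.6, -1.4]
width: 0.0465
gripper_force: 25.0
units [-0.01  -0.026  0.132] pos [0.5774 0.1701 0.0761] yaxis yaw 73.62 tilt [-1.e-04  0.e+00 -1.e+00] w 0.0465 F [ 0.8 -0.6 -1.4] t 10.25 q [ 0.21  0.65  1.63  0.    0.86 -1.08]
```

```bash
python3 -m crank '[1,0,0,0.05,0,1,0,0,0.04,0,1,0,0,0,0,1,0,0,0,0]'; python3 -m crank '[1,0,0,0.03,0,1,0,0,0,0,1,0,0,0,0]';  python3 -m crank '[1,0,0,0.03,0,1,0,0,0,0,1,0,0,0,0]'
```

```text
t: 10.65
tool_pos: [0.5773, 0.1701, 0.0724]
tcp_rot: [-0.447, -3.109, 0.0]
ft_force: [-0.2, 0.8, -1.0]
width: 0.0464
gripper_force: 25.0
t: 10.95
tool_pos: [0.5773, 0.1701, 0.0712]
tcp_rot: [-0.447, -3.109, 0.0]
ft_force: [0.3, -0.0, -1.5]
width: 0.0466
gripper_force: 25.0
t: 11.25
tool_pos: [0.5775, 0.1701, 0.0708]
tcp_rot: [0.447, 3.109, 0.0]
ft_force: [-3.7, -0.5, 7.2]
width: 0.0465
gripper_force: 25.0
```

Contact force is up 8 N at exactly the expected height, so the spacer is seated. I'll release it and rise.

```bash
python3 -m crank '[0.2,0,0,0,0,0,0,0,0,0,-0.3,0,0,0,0,-0.4,0,0,0,0,-0.4,0,0,0,0]'; python3 -m crank '[-0.4,0,0,-0.2,0,-0.4,0,0,-0.5,0,-0.4,0,0,-0.8,0,-0.4,0,0,-1,0,-0.4,0,0,-1,0,-0.4,0,0,-0.8,0,-0.4,0,0,0,0]'
python3 go.py '(.460,-.105,.23)'; python3 - <<'E'
from h import *
snap('side','s4.png');g=gray('s4.png')
print(ringfit(g,'side',.5775,.169,.06,[(.024,1,0)],.01))
E
```

```text
t: 11.75
tool_pos: [0.5774, 0.1701, 0.07]
tcp_rot: [0.447, 3.109, 0.0]
ft_force: [0.1, -1.2, -0.6]
width: 0.0634
gripper_force: 0.0
t: 12.45
tool_pos: [0.579, 0.1705, 0.2473]
tcp_rot: [0.446, 3.102, 0.004]
ft_force: [0.0, -0.4, 0.4]
width: 0.0649
gripper_force: 0.0
units [ 0.916 -7.449  0.399] pos [0.579  0.1705 0.2473] yaxis yaw 73.63 tilt [-0.0071  0.0038 -1.    ] w 0.0649 F [ 0.  -0.4  0.4] t 12.45 q [ 0.21  0.44  1.51  0.    1.18 -1.08]
(array([0.57617157, 0.1665428 ]), np.float64(-44.130027770996094))
```

```bash
python3 -m crank '[-0.4,0.1,-0.5,0,0,-0.4,0.12,-1,0,0,-0.4,0.14,-1,0,0,-0.4,0.14,-1,0,0,-0.4,0.14,-1,0,0,-0.4,0.14,-1,0,0,-0.4,0.14,-1,0,0,-0.4,0,-0.7,0,0]'>/dev/null;  python3 -m crank '[-0.4,0,-0.25,0.2,0,-0.4,0,0,0.2,1,-0.4,0,0,0,1,-0.4,0,0,0,1,-0.4,0,0,0,1,-0.4,0,0,0,1,-0.4,0,0,0,1,-0.4,0,0,0,1]'>/dev/null;  python3 -m crank '[-0.4,0,0,0,1,-0.4,0,0,0,1,-0.4,0,0,0,1,-0.4,0,0,0,0.75,-0.4,0,0,0,0,-0.4,0,0,0,0]'>/dev/null
python3 go.py '(.460,-.105,.051)'
python3 - <<'E'
from h import *
snap('side','s5.png');g=gray('s5.png')
print(ringfit(g,'side',.46,-.105,.048,[(.025,1,0),(.015,-1,0)],.01),ringfit(gray('s4.png'),'side',.46,-.105,.048,[(.025,1,0),(.015,-1,0)],.01))
E
```

```text
units [-0.014  0.056  4.356] pos [ 0.4579 -0.1049  0.2252] yaxis yaw 9.29 tilt [ 7.0e-04 -1.1e-03 -1.0e+00] w 0.0645 F [ 0.6  0.7 -0.3] t 14.7 q [-0.32  0.23  1.87  0.    1.04 -0.49]
(array([ 0.46004767, -0.10615052]), np.float64(-127.17154693603516)) (array([ 0.45983617, -0.10653773]), np.float64(-82.57994842529297))
```

```bash
python3 -m crank '[-0.4,-0.01,0.05,0.5,0,-0.4,0,0,0.9,0,-0.4,0,0,0.9,0,-0.4,0,0,0.8,0,-0.4,0,0,0.6,0,-0.4,0,0,0.4,0,-0.4,0,0,0.2,0,-0.4,0,0,0,0]'>/dev/null;  python3 -m crank '[-0.4,0,0,0.05,0,-0.4,0,0,0,0]'>/dev/null; python3 go.py '(.460,-.105,.051)'
python3 -m crank '[0,0,0,0,0,1,0,0,0,0,1,0,0,0,0,1,0,0,0,0,1,0,0,0,0,1,0,0,0,0]' 35; python3 go.py '(.460,-.105,.051)'
```

```text
units [ 0.016 -0.009  0.041] pos [ 0.4605 -0.1056  0.0526] yaxis yaw 9.14 tilt [-6.0e-04  1.1e-03 -1.0e+00] w 0.065 F [-0.1  0.3  0.8] t 15.75 q [-0.32  0.52  1.98  0.    0.64 -0.48]
t: 16.35
tool_pos: [0.4603, -0.1056, 0.0524]
tcp_rot: [2.037, 2.391, 0.0]
ft_force: [-1.3, -0.3, 6.3]
width: 0.05
gripper_force: 35.0
units [ 0.015 -0.004  0.035] pos [ 0.4603 -0.1056  0.0524] yaxis yaw 9.13 tilt [-3.e-04  4.e-04 -1.e+00] w 0.05 F [-1.3 -0.3  6.3] t 16.35 q [-0.32  0.52  1.98 -0.    0.64 -0.48]
```

```bash
python3 -m crank '[1,0,0,-0.1,0,1,0,0,-0.4,0,1,0,0,-0.8,0,1,0,0,-1,0,1,0,0,-1,0,1,0,0,-0.6,0,1,0,0,0,-1,1,0,0,0,-1]';  python3 -m crank '[1,0,0,0,-1,1,0,0,0,-1,1,0,0,0,-1,1,0,0,0,-1,1,0,0,0,-1,1,0,0,0,-1,1,0,0,0,-1,1,0,0,0,-1]'>/dev/null; python3 -m crank '[1,0,0,0,-0.25,1,0,0,0,0,1,0,0,0,0]'>/dev/null; python3 go.py '(.5775,.170,.21)'
```

```text
t: 17.15
tool_pos: [0.4598, -0.1054, 0.2086]
tcp_rot: [1.771, 2.594, 0.0]
ft_force: [0.0, 0.1, -4.8]
width: 0.0503
gripper_force: 35.0
units [-0.472  7.473 -0.052] pos [ 0.4599 -0.1055  0.2079] yaxis yaw 70.5 tilt [ 4.e-04 -0.e+00 -1.e+00] w 0.0498 F [-0.1  0.8 -4.4] t 18.25 q [-0.32  0.25  1.88 -0.    1.   -1.55]
```

```bash
python3 -m crank '[1,0,0.4,0,0,1,-0.07,0.9,0,0,1,-0.07,1,0,0,1,-0.07,1,0,0,1,-0.07,1,0,0,1,-0.07,1,0,0,1,-0.07,0.9,0,0,1,-0.05,0.7,0,0]'>/dev/null; python3 -m crank '[1,0,0.4,0,0,1,0,0.15,0,0,1,0,0,0.3,0,1,0,0,0.3,0,1,0,0,0.2,0,1,0,0,0,0,1,0,0,0,0]'>/dev/null
python3 go.py '(.5775,.170,.1084)'; python3 - <<'E'
from h import *
a=snap('side','s6.png');b=snap('top','t6.png')
z=manip.state()['tool_pos'][2]-.0484;print('bottom z',z)
p=pix('side',(.5775,.169,.09)).astype(int)
for zz in(.02,.075,z,z+.022): print(zz,((pix('side',(.5775,.170,zz))-p+[70,80])*4).round(1))
cv2.imwrite('pics/c6.png',cv2.resize(a[p[1]-80:p[1]+60,p[0]-70:p[0]+70,::-1],None,fx=4,fy=4,interpolation=2))
E
```

```text
units [-0.011  0.033  1.688] pos [0.5767 0.1689 0.1759] yaxis yaw 70.59 tilt [ 2.e-04 -2.e-04 -1.e+00] w 0.0497 F [ 0.1 -0.1 -4.1] t 19.75 q [ 0.21  0.52  1.58 -0.    1.05 -1.02]
bottom z 0.12806580218059618
0.02 [289.4 435.2]
0.075 [282.6 345.1]
0.12806580218059618 [275.6 252.4]
0.15006580218059618 [272.6 212.2]
```

View pics/c6.png

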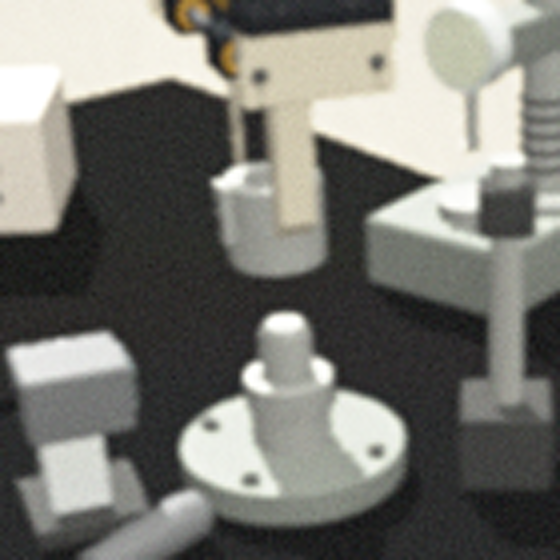

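The spacer sits flat on the shoulder at crop (288,380). The sleeve is at (277,230), centred above the spindle with its pad facing the reader. Next I'll lower it.

```bash
python3 -m crank '[1,-0.01,0.03,0.3,0,1,0,0,0.3,0,1,0,0,0.2,0,1,0,0,0.1,0,1,0,0,0,0,1,0,0,0,0]'; python3 -m crank '[1,0,0,0.08,0,1,0,0,0.08,0,1,0,0,0,0,1,0,0,0,0]';python3 go.py '(.5775,.170,.1084)'
```

```text
t: 20.45
tool_pos: [0.5776, 0.1704, 0.1402]
tcp_rot: [0.528, 3.097, 0.0]
ft_force: [-1.1, 0.3, -4.2]
width: 0.0501
gripper_force: 35.0
t: 20.85
tool_pos: [0.5774, 0.1704, 0.1336]
tcp_rot: [-0.529, -3.097, 0.0]
ft_force: [-0.1, -0.7, -5.4]
width: 0.0501
gripper_force: 35.0
units [-0.005 -0.008  0.63 ] pos [0.5774 0.1704 0.1336] yaxis yaw 70.62 tilt [ 1.e-04 -1.e-04 -1.e+00] w 0.0501 F [-0.1 -0.7 -5.4] t 20.85 q [ 0.21  0.57  1.6  -0.    0.97 -1.02]
```

```bash
python3 -m crank '[1,0,0,0.04,0,1,0,0,0,0,1,0,0,0,0]';python3 go.py '(.5775,.170,.1084)'
```

```text
t: 21.15
tool_pos: [0.5774, 0.1704, 0.132]
tcp_rot: [-0.529, -3.097, 0.0]
ft_force: [-0.0, 0.6, -4.0]
width: 0.0502
gripper_force: 35.0
units [-0.005 -0.009  0.591] pos [0.5774 0.1704 0.132 ] yaxis yaw 70.63 tilt [ 0. -0. -1.] w 0.0502 F [-0.   0.6 -4. ] t 21.15 q [ 0.21  0.57  1.61  0.    0.96 -1.02]
```

Still no side load. I'll continue gently, stopping about 4 mm above the seat.

```bash
python3 -m crank '[1,0,0,0.06,0,1,0,0,0.06,0,1,0,0,0,0,1,0,0,0,0]'; python3 -m crank '[1,0,0,0.08,0,1,0,0,0.08,0,1,0,0,0.08,0,1,0,0,0,0,1,0,0,0,0]'; python3 go.py '(.5775,.170,.1084)'
```

```text
t: 21.55
tool_pos: [0.5774, 0.1704, 0.1271]
tcp_rot: [-0.529, -3.097, 0.0]
ft_force: [0.1, -0.0, -4.4]
width: 0.0495
gripper_force: 35.0
t: 22.05
tool_pos: [0.5774, 0.1704, 0.1175]
tcp_rot: [-0.529, -3.097, 0.0]
ft_force: [0.0, -0.2, -4.5]
width: 0.0502
gripper_force: 35.0
units [-0.005 -0.008  0.228] pos [0.5774 0.1704 0.1175] yaxis yaw 70.63 tilt [ 2.e-04 -1.e-04 -1.e+00] w 0.0502 F [ 0.  -0.2 -4.5] t 22.05 q [ 0.21  0.59  1.61 -0.    0.94 -1.02]
```

```bash
python3 -m crank '[1,0,0,0.07,0,1,0,0,0.07,0,1,0,0,0.03,0,1,0,0,0,0,1,0,0,0,0]'; python3 -m crank '[1,0,0,0.03,0,1,0,0,0,0,1,0,0,0,0]';python3 -m crank '[1,0,0,0.025,0,1,0,0,0,0,1,0,0,0,0]'
```

```text
t: 22.55
tool_pos: [0.5774, 0.1704, 0.1108]
tcp_rot: [-0.529, -3.097, 0.0]
ft_force: [0.6, 0.1, -3.6]
width: 0.0499
gripper_force: 35.0
t: 22.85
tool_pos: [0.5774, 0.1704, 0.1096]
tcp_rot: [-0.529, -3.097, -0.0]
ft_force: [0.0, -0.1, -4.3]
width: 0.0501
gripper_force: 35.0
t: 23.15
tool_pos: [0.5774, 0.1704, 0.1086]
tcp_rot: [-0.529, -3.097, 0.0]
ft_force: [-0.7, 0.2, -3.4]
width: 0.0499
gripper_force: 35.0
```

```bash
python3 -m crank '[1,0,0,0.02,0,1,0,0,0,0,1,0,0,0,0]'; python3 -m crank '[1,0,0,0.015,0,1,0,0,0,0,1,0,0,0,0]'
```

```text
t: 23.45
tool_pos: [0.5776, 0.1704, 0.1085]
tcp_rot: [0.529, 3.096, 0.0]
ft_force: [-3.5, -1.2, 6.0]
width: 0.0502
gripper_force: 35.0
t: 23.75
tool_pos: [0.5776, 0.1704, 0.1084]
tcp_rot: [0.528, 3.096, 0.0]
ft_force: [-5.5, -2.0, 11.6]
width: 0.0501
gripper_force: 35.0
```

The sleeve is seated at the expected height, .1084. I'll release it, rise and check.

```bash
python3 -m crank '[0.2,0,0,0,0,0,0,0,0,0,-0.4,0,0,0,0,-0.5,0,0,0,0,-0.5,0,0,0,0]'; python3 -m crank '[-0.5,0,0,-0.2,0,-0.5,0,0,-0.5,0,-0.5,0,0,-0.8,0,-0.5,0,0,-1,0,-0.5,0,0,-0.8,0,-0.5,0,0,0,0]'
python3 -m crank '[-0.5,0,-0.6,-0.5,0,-0.5,0,-1,0,0,-0.5,0,-1,0,0,-0.5,0,-1,0,0,-0.5,0,-1,0,0,-0.5,0,-1,0,0,-0.5,0,-0.6,0,0,-0.5,0,0,0,0]'
python3 - <<'E'
from h import *
a=snap('side','s7.png');b=snap('top','t7.png')
for n,f in(('top','t7.png'),('side','s7.png')):
    g=gray(f); (x,y),f=ringfit(g,n,.5775,.170,.104,[(.025,1,0)],.008); 
    A=np.radians(np.arange(120,200,.5))
    v=np.array([samp(g,n,np.array([[x+rr*np.cos(q)-t*np.sin(q),y+rr*np.sin(q)+t*np.cos(q),.104] for rr in(.0265,.028) for t in(-.012,-.010,-.007,-.004,0,.004,.007,.010,.012)])) for q in A])
    sc=v@np.tile([-1,-1,.8,.8,.8,.8,.8,-1,-1],2); print(n,x,y,f,'pad',np.degrees(A[np.argsort(-sc)[:5]]))
c1=cv2.resize(b[140:290,180:300],(400,500),interpolation=2);c2=cv2.resize(a[110:210,180:260],(400,500),interpolation=2)
cv2.imwrite('pics/c7.png',np.hstack([c1,c2])[:,:,::-1])
E
```

```text
t: 24.25
tool_pos: [0.5776, 0.1704, 0.1072]
tcp_rot: [0.529, 3.096, 0.0]
ft_force: [-1.2, 1.2, -0.2]
width: 0.0679
gripper_force: 0.0
t: 24.85
tool_pos: [0.5792, 0.1708, 0.2444]
tcp_rot: [0.527, 3.089, 0.005]
ft_force: [0.6, 0.7, -0.6]
width: 0.0701
gripper_force: 0.0
t: 25.65
tool_pos: [0.4943, -0.0656, 0.259]
tcp_rot: [-0.533, -3.095, 0.0]
ft_force: [0.9, -0.4, -0.2]
width: 0.0698
gripper_force: 0.0
top 0.5767383128531421 0.17034498517305321 -34.31966781616211 pad [162.5 163.  163.5 162.  164. ]
side 0.574697053207552 0.16850693707185677 -53.665626525878906 pad [172.5 170.5 171.5 173.  171. ]
```

View pics/c7.png

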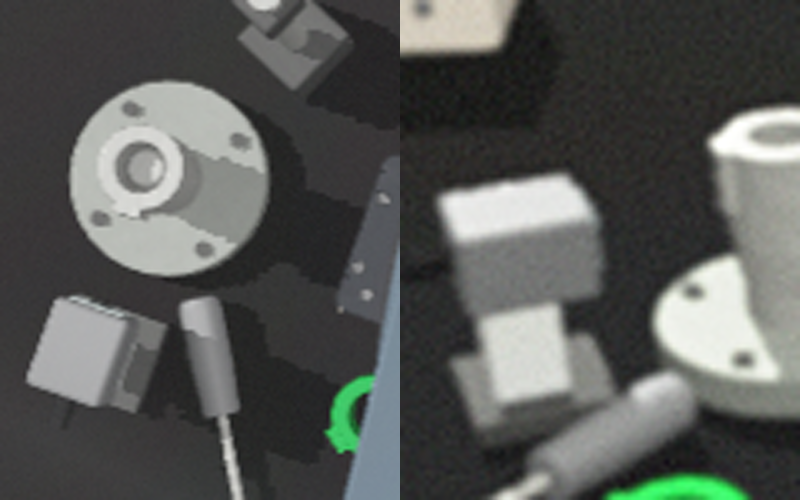

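The picture shows the sleeve seated over the spindle at (142,167). Its pad is at (127,207), a direction of about 160°, matching the reader's measured 160.5°. The reader, driver and column foot look undisturbed, so I'll hand in the job.

```bash
python3 -c "
from bench import manip
print(manip.finish_job())"
```

```text
the job is handed in; nothing more can be done
None
```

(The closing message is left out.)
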